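Finish loading the drinker crate for the hutch round

TASK

Finish loading the divided crate for the hutch round: take the two red-capped drinker bottles that are still standing on the worktop and set each one upright, cap up, on the floor of an empty cell of the crate, one to a cell. Lower them in rather than dropping them, and let go. Leave the crate where it stands, the drinkers already in it in their cells, and everything else on the worktop undisturbed.

Things in the scene. Friction and masses are not known exactly. Their poses are not given: they have to be found in the camera images.
- drinker_a: Drinker bottle: pale green body 60 mm across, flat base, straight to 74 mm up, then a shoulder to a 32 mm neck; red screw cap 40 mm across from 96 to 124 mm above the base (grip here); on it a thin steel nipple ending at 140 mm. About 0.25 kg. Origin at the centre of the underside, z towards the cap. Stands upright on the worktop, still to be loaded.
- drinker_b: A second drinker bottle, the same as drinker_a in every respect, also standing on the worktop, still to be loaded.
- crate: Loose plywood crate, 1.5 kg, at any angle: 260 long (x), 178 wide (y), walls 70 high and 10 thick, floor 9 thick. Dividers 6 thick, reaching 58 above the worktop, make 2 rows of 3 square cells 76 clear; centres x = -82, 0, 82 and y = -41, 41 in the crate's frame (all mm). Four cells hold drinkers, two are empty. Hand slot in each end. Origin at the centre of its underside, z up.
- loaded_1: Drinker bottle of the same kind, already standing in a cell of the crate (one of four, up to 6 mm off the cell's centre); base on the crate's floor, so its nipple ends 149 mm above the worktop. Origin at the centre of its underside. It stays where it is.
- loaded_2: Drinker bottle of the same kind, already standing in a cell of the crate (one of four, up to 6 mm off the cell's centre); base on the crate's floor, so its nipple ends 149 mm above the worktop. Origin at the centre of its underside. It stays where it is.
- loaded_3: Drinker bottle of the same kind, already standing in a cell of the crate (one of four, up to 6 mm off the cell's centre); base on the crate's floor, so its nipple ends 149 mm above the worktop. Origin at the centre of its underside. It stays where it is.
- loaded_4: Drinker bottle of the same kind, already standing in a cell of the crate (one of four, up to 6 mm off the cell's centre); base on the crate's floor, so its nipple ends 149 mm above the worktop. Origin at the centre of its underside. It stays where it is.
- mineral_tub: Round white tub with a green band and a yellow lid, 72 mm across and 84 mm high, standing on the worktop among the drinkers; not a drinker, stays put. Origin at the centre of its underside.
- crock: Upturned round white ceramic feed crock with a blue band, 146 mm across and 76 mm high, rim down. Stays put. Origin at the centre of its underside.
- chew_stick: Bamboo chew stick lying flat, 150 mm long (its x), 16 mm thick. Stays put. Origin under its middle.
- hay_scoop: Steel hay scoop lying flat, open trough 135 mm long and 90 mm wide, tube handle to its -x, 235 mm over all, about 45 mm high. Stays put. Origin under the middle of the trough.
- sprayer: White and blue trigger sprayer of hutch cleaner, 72 mm across and 192 mm high, standing. Stays put. Origin at the centre of its underside.
Not all that is in view belongs to the job. What is shaped like the drinker_a but pink is not meant.

How it is judged (in metres and radians):
At the end, for the whole second after the job is handed in: The two drinkers and the four loaded before all stand in the crate, one to a cell, base on its floor (within 5 mm), upright within 0.1 rad, at rest (under 0.03 m/s), the two released. The crate is flat (0.05 rad) and under 50 mm from where it was (x of drinker_a in the frame of crate between -0.12 and 0.12 m and y of drinker_a in the frame of crate between -0.08 and 0.08 m and z of each of drinker_a, drinker_b, loaded_1, loaded_2, loaded_3, loaded_4 in the frame of crate below 0.014 m and angle between each of drinker_a, drinker_b, loaded_1, loaded_2, loaded_3, loaded_4's own z axis and vertical below 0.1 rad and linear speed of each of drinker_a, drinker_b, loaded_1, loaded_2, loaded_3, loaded_4 below 0.03 m/s and x of drinker_b in the frame of crate between -0.12 and 0.12 m and y of drinker_b in the frame of crate between -0.08 and 0.08 m and x of loaded_1 in the frame of crate between -0.12 and 0.12 m and y of loaded_1 in the frame of crate between -0.08 and 0.08 m and x of loaded_2 in the frame of crate between -0.12 and 0.12 m and y of loaded_2 in the frame of crate between -0.08 and 0.08 m and x of loaded_3 in the frame of crate between -0.12 and 0.12 m and y of loaded_3 in the frame of crate between -0.08 and 0.08 m and x of loaded_4 in the frame of crate between -0.12 and 0.12 m and y of loaded_4 in the frame of crate between -0.08 and 0.08 m and contact force between the fingers and drinker_a below 0.1 N and contact force between the fingers and drinker_b below 0.1 N and distance of crate from where it was at the start of the episode below 0.05 m and angle between crate's own z axis and vertical below 0.05 rad); the robot touches nothing.
It fails at once if a drinker was dropped or let go in the air (it moved faster than 0.7 m/s while no finger touched it) ((contact force between the fingers and drinker_a below 0.05 N and linear speed of drinker_a above 0.7 m/s) or (contact force between the fingers and drinker_b below 0.05 N and linear speed of drinker_b above 0.7 m/s)).
It fails at once if a drinker already in the crate was tipped by more than 0.4 rad or taken out of its place (moved by more than 60 mm) (angle between any of loaded_1, loaded_2, loaded_3, loaded_4's own z axis and vertical above 0.4 rad or distance of any of loaded_1, loaded_2, loaded_3, loaded_4 from where it was at the start of the episode above 0.06 m).
It fails at once if the mineral tub, crock, chew stick, hay scoop or sprayer was shifted by more than 40 mm or knocked over (tilted by more than 0.5 rad) (distance of any of mineral_tub, crock, chew_stick, hay_scoop, sprayer from where it was at the start of the episode above 0.04 m or angle between any of mineral_tub, crock, chew_stick, hay_scoop, sprayer's own z axis and vertical above 0.5 rad).
It fails at once if the crate was tipped by more than 0.25 rad (angle between crate's own z axis and vertical above 0.25 rad).
It also fails if it takes over 53 s, if anything falls off the work surface, if the arm or the gripper's body presses on something with over 40 N, if the wrist force passes 120 N, or if a joint passes its speed limit or range.

ROBOT

A 6-joint arm with a two-finger parallel gripper is mounted at the origin on the work surface. World frame = base frame: x ahead of the robot, y to its left, z up, the work surface at z = 0. Lengths are in mm, angles in rad, forces in N, time in s.
With the tool pointing down it reaches from about 275 to 725 mm from the base axis. Payload 5.6 kg.
Tool frame: the origin (TCP) lies on the centre line of the jaws, within the pads' length; the fingertips stand 22 mm ahead of it and the grasp point (between the pads) lies 3 mm ahead of it; z points along the fingers, y is the direction in which the jaws open and shut (so a half turn about z gives the same grasp; the last joint's range is limited). The gripper opens to 85 mm and grips with 20 to 120 N. Pads are 22 mm wide; open, the fingers measure 114 mm over their backs; the gripper's body (76 mm by 85 mm) begins 54 mm behind the grasp point. The pads swing forward as they close: fully open they stand 13 mm farther back than shut.
Start: joints at [-0.86, 0.255, 0.108, 0, -1.424, -0.285], TCP at [227.195, -500.875, 253.283] pointing down, gripper open.
Joint ranges: [-2.95, 2.95], [-1.21, 1.97], [-1.09, 1.5], [-2.87, 1.71], [-2.94, -0.07], [-3.05, 3.05]. Speed limits (rad/s): [2.57, 2.57, 3.14, 3.14, 3.14, 3.14].

INTERFACE

Orientations are given as a rotation vector (axis times angle).
In Python, from workcell import status, cams, order gives the robot as it stands. The module is installed in compiled form; this text tells all that it offers.
- The arm moves only by the tool step_arm, never from a script. Its argument "increments" is a list of rows, each a list of 2 entries, a list of its own where there are three numbers: the shift along the world's x, y, z in mm, then the turn about the world's z in degrees. A call has 1 to 10 rows; each row is the pose to reach, as a shift and turn from the pose commanded when the call began; what a row does not reach only later rows make up. A row lasts 1/8 s, in which the tool goes at most 62.5 mm and 10.7 degrees, less where a joint would pass 70% of its speed; a pose out of reach is approached as far as the arm can. A call with a gripper value outside its range is refused whole. "gripper" is the opening, from 0 (shut) to 1 (fully open), set as the call begins (left out, the last holds). The fingers move at their own pace and stop on an object; "squeeze" is the grip in N (left out, the last holds). Time passes only in rows, so rows that repeat a pose let the fingers close. It gives the time, the measured TCP pose, the force and the opening at its end, in the units of the state.
- status.get_obs(): the state, without advancing time (a new reading comes with each control period).
- cams.capture(name): name is "scene" or "side" or "wrist"; returns a dict with "color" (400x640x3 uint8, red, green, blue), "intrinsics" (3x3 intrinsics, pixels), "rvec" (rotation vector, rad) and "tvec" (3), from world to camera coordinates, as OpenCV has them; the wrist camera has in their place "hand_eye" (4x4, takes a point from camera to tool coordinates, whose origin is the TCP and whose axes are the flange's). Camera axes: x right, y down, z forward; pixel columns grow to the right and rows downward; lengths in mm; the calibration is good to about 2 mm. A picture is of the moment at which its call begins: read the wrist's pose just before it. There is no depth.
- order.job_done(): hands the job in, once; it reports no verdict.
Trained networks look in the newest picture that a camera, given by its name, has taken for a name from the list of things; names that differ only in an ending like _2 or _b are one class to them, and where a whole thing is asked for, a point or a joint stands for the part that bears it (a point fixed in the world has none). Each returns a list of dicts, best first, with "p" (0 to 1); they miss things now and then, are a little off and sometimes report something else, mostly with a low value. They report only what shows in the picture. A call takes as long as a camera call. They do not tell look-alikes from the thing itself.
- cams.boxes_of(camera, query): "rect" ([left, top, right, bottom] in pixels, round what is visible of it).
- cams.landmark_of(camera, query): "centre" ([column, row] in pixels: a listed point, or the origin of a listed thing).
The state is a dict: "time": time; "q": joint angles; "joint_velocities": joint speeds; "effort": joint torques, N m; "tcp_pos": TCP position; "eef_rot": TCP orientation; "wrist_force": force on the tool from outside, world axes, zero at the start; "ft_torque": the same for the moment, N m; "finger_gap": finger opening in mm.
Only numpy, scipy, OpenCV 4.12 (cv2) and the standard library are available. Lean on these libraries where they do the work, as an engineer would, in place of code of your own. Each camera call takes 0.05 s, during which the arm holds its last target.

## Working session

There is one attempt and no reset: what is moved stays moved. The work goes in short steps, Python scripts to look and compute and a tool call to move; the robot and the scene stay as the last step left them, time stands still between calls to the robot, and variables do not carry over. Pictures are saved under pics/ and viewed, and the job is handed in when it is done.

Besides the shell and the picture viewer there is one more tool, called after ">>>" as a command line: name --argument value ..., lists and objects as JSON in quotes. step_arm: Moves the arm, as the interface text tells. Its arguments: {"type":"object","properties":{"increments":{"type":"array","items":{"type":"array"}},"gripper":{"type":"number"},"squeeze":{"type":"number"}},"required":["increments"]}

```bash
mkdir -p pics
python3 - <<'E'
from workcell import status,cams
import cv2,numpy as np
o=status.get_obs(); print(o['time'],o['tcp_pos'],o['eef_rot'],o['finger_gap'])
for n in('scene','side'):
    c=cams.capture(n); cv2.imwrite(f'pics/{n}0.png',c['color'][:,:,::-1])
    print(n,c['intrinsics'],c['rvec'],c['tvec'])
    np.savez(f'{n}.npz',K=c['intrinsics'],r=c['rvec'],t=c['tvec'])
    for q in('drinker_a','crate','mineral_tub','sprayer','crock','chew_stick','hay_scoop'):
        print(q,[(np.round(d['centre']).tolist(),round(d['p'],2)) for d in cams.landmark_of(n,q)],[(np.round(d['rect']).tolist(),round(d['p'],2)) for d in cams.boxes_of(n,q)])
print(status.get_obs()['time'])
E
```

```text
0.0 [ 227.06753894 -500.45016534  252.38992997] [ 6.63674782e-01 -3.07021861e+00 -2.89807769e-03] 85.38069724229983
scene [[450.63009755   0.         316.55975845]
 [  0.         450.63009755 197.53861074]
 [  0.           0.           1.        ]] [ 1.13112384  2.54590429 -0.777875  ] [ 320.23135489 -326.27815345 1797.19138716]
drinker_a [([319.0, 250.0], 0.84), ([342.0, 208.0], 0.78), ([303.0, 279.0], 0.65), ([300.0, 231.0], 0.57)] [([316.0, 230.0, 331.0, 262.0], 0.81), ([292.0, 204.0, 308.0, 237.0], 0.75), ([338.0, 182.0, 354.0, 215.0], 0.69), ([228.0, 139.0, 245.0, 167.0], 0.63)]
crate [([264.0, 172.0], 0.82)] [([217.0, 130.0, 308.0, 206.0], 0.95), ([261.0, 133.0, 280.0, 163.0], 0.15)]
mineral_tub [([387.0, 253.0], 0.91), ([442.0, 277.0], 0.69)] [([267.0, 159.0, 286.0, 188.0], 0.44)]
sprayer [([255.0, 100.0], 0.55)] [([246.0, 60.0, 264.0, 106.0], 0.7), ([228.0, 138.0, 244.0, 165.0], 0.47)]
crock [([428.0, 206.0], 0.7)] [([409.0, 180.0, 454.0, 227.0], 0.71)]
chew_stick [([271.0, 254.0], 0.47), ([280.0, 184.0], 0.19), ([267.0, 163.0], 0.18)] [([311.0, 229.0, 332.0, 262.0], 0.61), (
[... 277 characters left out ...]
47] [ 446.41271084  186.10814415 1220.11303508]
drinker_a [([283.0, 201.0], 0.98), ([257.0, 213.0], 0.82), ([310.0, 225.0], 0.75), ([232.0, 201.0], 0.68)] [([217.0, 169.0, 241.0, 210.0], 0.95), ([272.0, 166.0, 296.0, 204.0], 0.7), ([248.0, 177.0, 267.0, 222.0], 0.68), ([304.0, 190.0, 326.0, 233.0], 0.62)]
crate [([355.0, 176.0], 0.97)] [([315.0, 140.0, 394.0, 197.0], 0.84)]
mineral_tub [([254.0, 258.0], 0.74)] []
sprayer [] [([247.0, 180.0, 266.0, 221.0], 0.32)]
crock [([320.0, 298.0], 0.8), ([333.0, 183.0], 0.55), ([361.0, 181.0], 0.38)] [([291.0, 261.0, 346.0, 320.0], 0.74)]
chew_stick [([256.0, 189.0], 0.44)] []
hay_scoop [([217.0, 304.0], 0.91)] [([152.0, 277.0, 244.0, 341.0], 0.84)]
1.5
```

Run:
```python
import cv2
a=cv2.imread('pics/scene0.png');b=cv2.imread('pics/side0.png')
cv2.imwrite('pics/scene0z.png',cv2.resize(a[50:330,200:500],None,fx=2.1,fy=2.1,interpolation=3))
cv2.imwrite('pics/side0z.png',cv2.resize(b[120:350,140:440],None,fx=2.6,fy=2.6,interpolation=3))
```

```text
(no output)
```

View pics/scene0z.png

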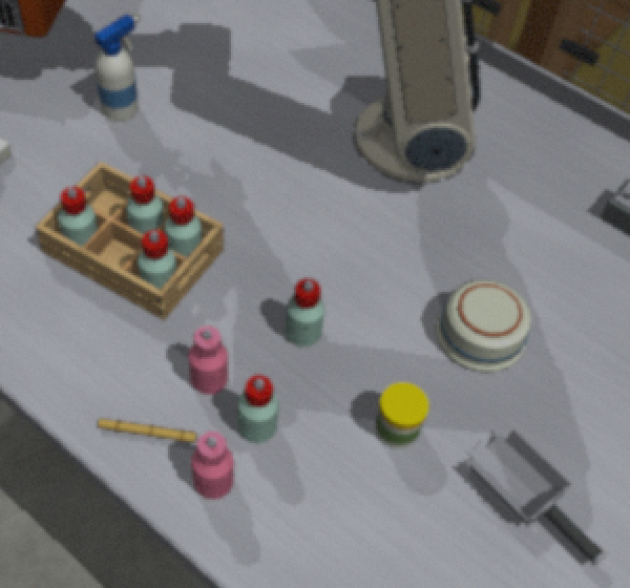

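View pics/side0z.png

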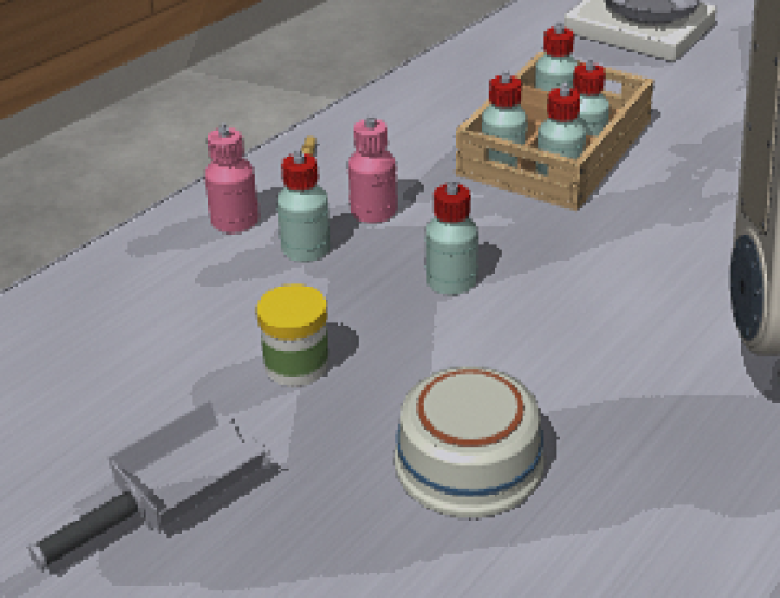

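```bash
cat > h.py <<'E'
import cv2,numpy as np
from scipy.optimize import least_squares
def proj(P,n):
    c=np.load(f'{n}.npz'); return cv2.projectPoints(np.float64(P).reshape(-1,3),c['r'],c['t'],c['K'],None)[0].reshape(-1,2)
def onplane(uv,z,n):
    c=np.load(f'{n}.npz');R=cv2.Rodrigues(c['r'])[0];C=-R.T@c['t'].ravel()
    d=R.T@np.linalg.inv(c['K'])@np.array([uv[0],uv[1],1]);return C+d*(z-C[2])/d[2]
def reds(img,amin=15):
    h=cv2.cvtColor(img,cv2.COLOR_BGR2HSV)
    m=(((h[...,0]<6)|(h[...,0]>174))&(h[...,1]>190)&(h[...,2]>60)).astype(np.uint8)
    n,l,s,c=cv2.connectedComponentsWithStats(m)
    return [(c[i].round(1),s[i]) for i in range(1,n) if s[i][4]>amin]
E
python3 - <<'E'
from h import *
for n in('scene','side'):
    for c,s in reds(cv2.imread(f'pics/{n}0.png')):
        print(n,c,s,[onplane(c,z,n)[:2].round(0) for z in(110,119)])
    for b in ([(100,165),(222,235),(165,312),(38,232)] if n=='scene' else []):
        uv=np.array(b)/2.1+[200,50]; print('corner',uv,onplane(uv,70,n).round(0))
    if n=='side':
        for b in [(578,182),(457,132),(655,82)]:
            uv=np.array(b)/2.6+[140,120]; print('corner',uv,onplane(uv,70,n).round(0))
E
```

```text
scene [267.4 141. ] [262 136  11  10  66] [array([ 504., -210.]), array([ 509., -204.])]
scene [234.9 145.9] [230 140  10  11  71] [array([ 595., -277.]), array([ 599., -270.])]
scene [285.8 150.9] [281 146  10  10  65] [array([ 493., -131.]), array([ 498., -126.])]
scene [273.5 166.6] [268 160  11  12  81] [array([ 569., -114.]), array([ 574., -109.])]
scene [345.7 190.7] [341 185  11  11  73] [array([482., 128.]), array([488., 131.])]
scene [322.9 237.2] [318 231  11  12  79] [array([660., 187.]), array([664., 190.])]
corner [247.61904762 128.57142857] [ 488. -334.   70.]
corner [305.71428571 161.9047619 ] [459. -70.  70.]
corner [278.57142857 198.57142857] [632. -32.  70.]
corner [218.0952381  160.47619048] [ 660. -300.   70.]
side [354.1 135.8] [349 131  11  10  90] [array([ 609., -282.]), array([ 599., -266.])]
side [360.9 155.3] [351 144  22  22 214] [array([ 509., -172.]), array([ 500., -158.])]
side [333.6 154.9] [328 149  12  12 102] [array([ 583., -117.]), array([ 574., -104.])]
side [255.  185.7] [249 179  13  14 136] [array([657., 188.]), array([647., 198.])]
side [312.9 197.8] [307 191  14  14 139] [array([479., 131.]), array([471., 142.])]
corner [362.30769231 190.        ] [420. -46.  70.]
corner [315.76923077 170.76923077] [608. -50.  70.]
corner [391.92307692 151.53846154] [ 473. -330.   70.]
```

```bash
cat >> h.py <<'E'
def crateP(x,y,a,pts):
    c,s=np.cos(a),np.sin(a);p=np.float64(pts)
    return np.c_[x+c*p[:,0]-s*p[:,1],y+s*p[:,0]+c*p[:,1],p[:,2]]
TOP=[(-130,-89,70),(130,-89,70),(130,89,70),(-130,89,70)]
CELLS=[(x,y,9) for y in(-41,41) for x in(-82,0,82)]
def overlay(pose,out,suf='0'):
    for n,(x0,y0,w,h,f) in {'scene':(205,110,115,110,6),'side':(300,110,110,100,6)}.items():
        im=cv2.imread(f'pics/{n}{suf}.png')[y0:y0+h,x0:x0+w]; im=cv2.resize(im,None,fx=f,fy=f,interpolation=0)
        T=lambda P:np.int32((proj(crateP(*pose,P),n)-[x0-.5,y0-.5])*f)
        if pose is not None:
            cv2.polylines(im,[T(TOP)],True,(255,0,0),1)
            cv2.polylines(im,[T(np.array(TOP)*[1,1,0])],True,(255,0,255),1)
            for k,p in enumerate(CELLS):
                q=T([(p[0],p[1],119)])[0]; cv2.circle(im,tuple(map(int,q)),3,(0,255,0),-1)
        cv2.imwrite(f'pics/{out}_{n}.png',im)
E
python3 - <<'E'
from h import *
# cap-based assist fit: caps within 6mm of cells
caps=np.array([(574,-107),(599.5,-268),(509,-204),(499,-125)])
best=[]
for a in np.radians(np.arange(75,116,1)):
  for s in [(4,)]:
    import itertools
    for cells in itertools.permutations(range(6),4):
        L=crateP(0,0,a,np.array(CELLS)[list(cells)])[:,:2]; d=caps-L; m=d.mean(0); r=np.linalg.norm(d-m,axis=1).max()
        best.append((r,np.degrees(a),cells,m))
best.sort(key=lambda t:t[0])
for b in best[:12]:print(b)
r,a,c,m=best[0]
overlay((m[0],m[1],np.radians(a)),'ov1')
E
```

```text
(np.float64(5.007695792395855), np.float64(99.0), (2, 0, 4, 5), array([ 548.58190653, -196.24761098]))
(np.float64(5.035700058411282), np.float64(98.0), (2, 0, 4, 5), array([ 548.22804857, -196.30049541]))
(np.float64(5.282014308572852), np.float64(100.0), (2, 0, 4, 5), array([ 548.93478764, -196.18855894]))
(np.float64(5.449537691885583), np.float64(97.0), (2, 0, 4, 5), array([ 547.87332154, -196.34719611]))
(np.float64(5.815959876897061), np.float64(101.0), (2, 0, 4, 5), array([ 549.28658441, -196.12335726]))
(np.float64(6.734343920932545), np.float64(96.00000000000001), (2, 0, 4, 5), array([ 547.5178335 , -196.38769886]))
(np.float64(7.294787680459814), np.float64(102.0), (2, 0, 4, 5), array([ 549.63718966, -196.05202582]))
(np.float64(8.022188010755897), np.float64(95.0), (2, 0, 4, 5), array([ 547.16169273, -196.42199131]))
(np.float64(8.983678240752194), np.float64(103.0), (2, 0, 4, 5), array([ 549.98649661, -195.97458633]))
(np.float64(9.56661669413853), np.float64(94.0), (2, 0, 4, 5), array([ 546.80500771, -196.45006303]))
(np.float64(10.740454731113376), np.float64(104.0), (2, 0, 4, 5), array([ 550.33439886, -195.89106239]))
(np.float64(11.338755501063751), np.float64(93.0), (2, 0, 4, 5), array([ 546.4478871 , -196.47190546]))
```

View pics/ov1_scene.png

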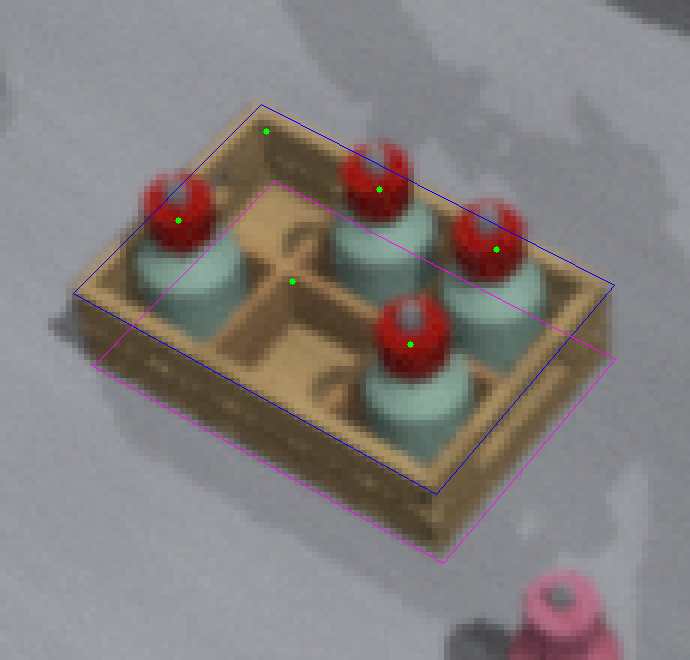

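View pics/ov1_side.png

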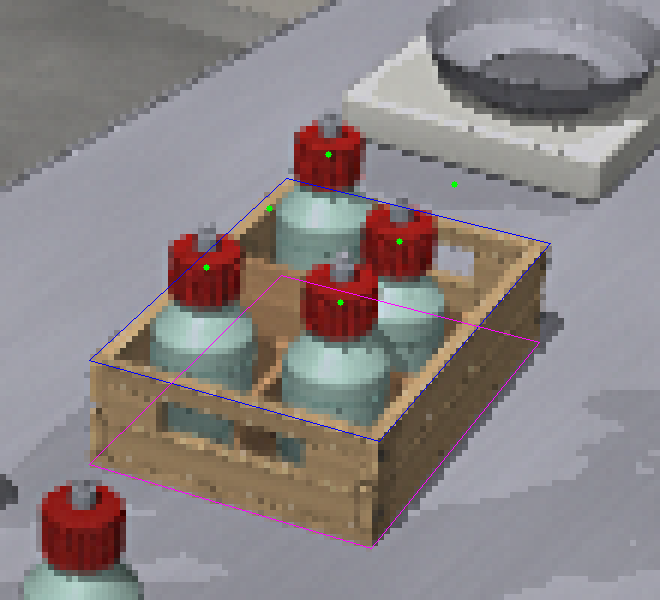

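Run:
```python
from h import *
S=lambda a,b:np.array([a/2.1+200,b/2.1+50]); D=lambda a,b:np.array([a/2.6+140,b/2.6+120])
for nm,u,v in [('pink1 cap z110',S(207,343),D(370,138)),('pink2 cap',S(211,448),D(226,145))]:
    print(nm,onplane(u,110,'scene').round(),onplane(v,110,'side').round())
print('tub lid',onplane(S(404,402),84,'scene').round(),onplane(D(292,302),84,'side').round())
print('sprayer base',onplane(S(119,105),0,'scene').round(), 'crock',onplane(S(487,310),76,'scene').round())
p=(548.5,-196.2,np.radians(99)); print(crateP(*p,CELLS).round(1))
```

```text
pink1 cap z110 [648.  74. 110.] [641.  81. 110.]
pink2 cap [769. 196. 110.] [767. 200. 110.]
tub lid [517. 345.  84.] [518. 346.  84.]
sprayer base [ 315. -476.    0.] crock [293. 342.  76.]
[[ 601.8 -270.8    9. ]
 [ 589.  -189.8    9. ]
 [ 576.2 -108.8    9. ]
 [ 520.8 -283.6    9. ]
 [ 508.  -202.6    9. ]
 [ 495.2 -121.6    9. ]]
```

>>> step_arm --increments '[[[254,630,0],30],[[254,630,0],30],[[254,630,0],30],[[254,630,0],30],[[254,630,0],30],[[254,630,0],30],[[254,630,0],30],[[254,630,0],30],[[254,630,0],30],[[254,630,0],30]]' --gripper 1 --squeeze 40

```text
time: 2.75
tcp_pos: [461.3, 80.9, 253.7]
eef_rot: [-1.436, 2.793, -0.0]
wrist_force: [0.9, -1.5, 0.8]
finger_gap: 85.4
```

>>> step_arm --increments '[[[0,0,0],0],[[0,0,0],0]]'

```text
time: 3.0
tcp_pos: [460.7, 78.8, 253.2]
eef_rot: [1.437, -2.793, 0.0]
wrist_force: [0.9, -0.1, 0.1]
finger_gap: 85.4
```

>>> step_arm --increments '[[[10,25,0],0],[[20,50,0],0],[[20,50,0],0],[[20,50,0],0]]'

```text
time: 3.5
tcp_pos: [481.0, 129.0, 253.2]
eef_rot: [1.436, -2.794, 0.0]
wrist_force: [-0.3, 0.1, -0.6]
finger_gap: 85.5
```

```bash
cat > w.py <<'E'
import sys
from workcell import status,cams
from h import *
def wrist(tag):
    o=status.get_obs(); c=cams.capture('wrist'); cv2.imwrite(f'pics/w{tag}.png',c['color'][:,:,::-1])
    T=np.eye(4);T[:3,:3]=cv2.Rodrigues(np.float64(o['eef_rot']))[0];T[:3,3]=o['tcp_pos']
    M=T@np.array(c['hand_eye']); np.savez('wrist.npz',K=c['intrinsics'],M=M)
    print('t',o['time'],o['tcp_pos'].round(1),'cam at',M[:3,3].round(0)); return M,c['intrinsics']
def wplane(uv,z,M,K):
    d=M[:3,:3]@np.linalg.inv(K)@np.array([uv[0],uv[1],1]);C=M[:3,3];return C+d*(z-C[2])/d[2]
def wproj(P,M,K):
    W=np.linalg.inv(M);q=(W[:3,:3]@np.float64(P).reshape(-1,3).T).T+W[:3,3];q=(K@q.T).T;return q[:,:2]/q[:,2:]
E
python3 - <<'E'
from w import *
M,K=wrist('1')
for c,s in reds(cv2.imread('pics/w1.png'),60): print(c,s,wplane(c,117,M,K).round(1))
E
```

```text
t 3.5 [481.  129.  253.2] cam at [440.  71. 374.]
[318.8 188.5] [ 292  162   54   53 1840] [479.  127.6 117. ]
[205.7 352.4] [196 342  19  22 120] [646.5 190.9 117. ]
```

View pics/w1.png

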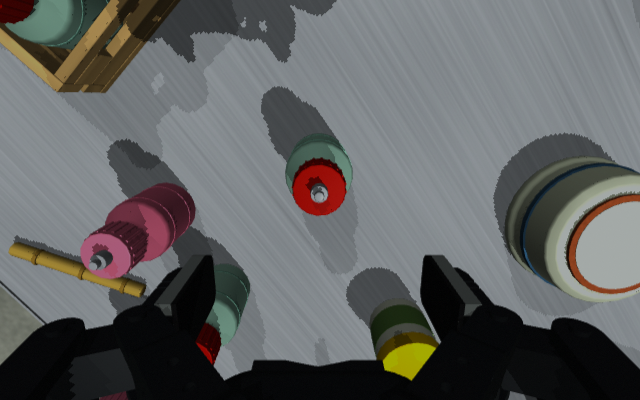

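The wrist view shows drinker A's cap at (319,188), which comes out at (479,128). That agrees with the fixed cameras, so I'm going down.

>>> step_arm --increments '[[[-1,-1,-50],0],[[-1,-1,-100],0],[[-1,-1,-125],0],[[-1,-1,-139],0],[[-1,-1,-139],0]]'

```text
time: 4.18
tcp_pos: [479.8, 127.5, 114.1]
eef_rot: [1.435, -2.794, 0.0]
wrist_force: [0.1, -0.3, 0.3]
finger_gap: 85.5
```

>>> step_arm --increments '[[[0,0,0],0],[[0,0,0],0],[[0,0,0],0],[[0,0,0],0],[[0,0,0],0],[[0,0,0],0]]' --gripper 0 --squeeze 40

```text
time: 4.92
tcp_pos: [480.4, 128.1, 115.2]
eef_rot: [-1.436, 2.792, -0.0]
wrist_force: [-1.9, 0.8, 5.9]
finger_gap: 38.9
```

>>> step_arm --increments '[[[0,0,30],0],[[0,0,80],0],[[0,0,130],0],[[0,0,178],0],[[5,-50,178],0],[[10,-105,178],0],[[16,-160,178],0],[[21,-215,178],0],[[27,-270,178],0],[[32,-325,178],0]]'

```text
time: 6.18
tcp_pos: [511.6, -198.8, 291.6]
eef_rot: [1.436, -2.794, -0.002]
wrist_force: [1.5, 0.6, -1.4]
finger_gap: 38.8
```

>>> step_arm --increments '[[[5,-50,0],0],[[8,-86,0],0],[[8,-86,0],0],[[8,-86,0],0]]'

```text
time: 6.68
tcp_pos: [519.7, -282.9, 291.6]
eef_rot: [1.435, -2.794, -0.002]
wrist_force: [0.0, 0.3, -2.2]
finger_gap: 39.1
```

Run:
```python
from w import *
M,K=wrist('2')
im=cv2.imread('pics/w2.png')
p=(548.5,-196.2,np.radians(99))
cv2.polylines(im,[np.int32(wproj(crateP(*p,TOP),M,K))],True,(255,0,0),1)
for x in(-44,-38,38,44): cv2.polylines(im,[np.int32(wproj(crateP(*p,[(x,-79,58),(x,79,58)]),M,K))],False,(255,255,0),1)
for y in(-3,3): cv2.polylines(im,[np.int32(wproj(crateP(*p,[(-120,y,58),(120,y,58)]),M,K))],False,(255,255,0),1)
cv2.imwrite('pics/w2o.png',im)
for n in('scene','side'):
    c=cams.capture(n); cv2.imwrite(f'pics/{n}2.png',c['color'][:,:,::-1])
a=cv2.imread('pics/scene2.png')[60:220,180:340];b=cv2.imread('pics/side2.png')[60:220,270:430]
cv2.imwrite('pics/both2.png',cv2.resize(np.hstack([a,b]),None,fx=2.5,fy=2.5,interpolation=3))
```

```text
t 6.675 [ 519.7 -282.9  291.6] cam at [ 479. -341.  412.]
```

View pics/w2o.png

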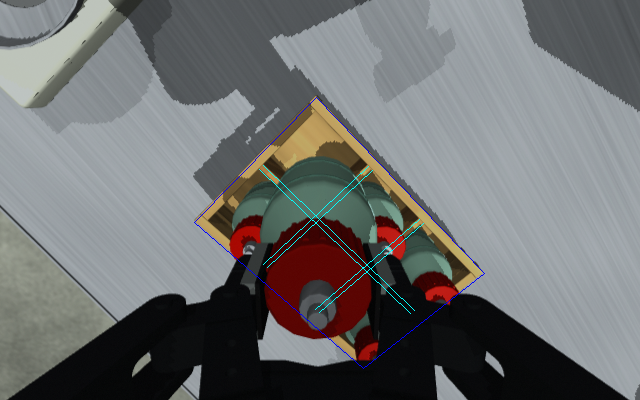

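View pics/both2.png

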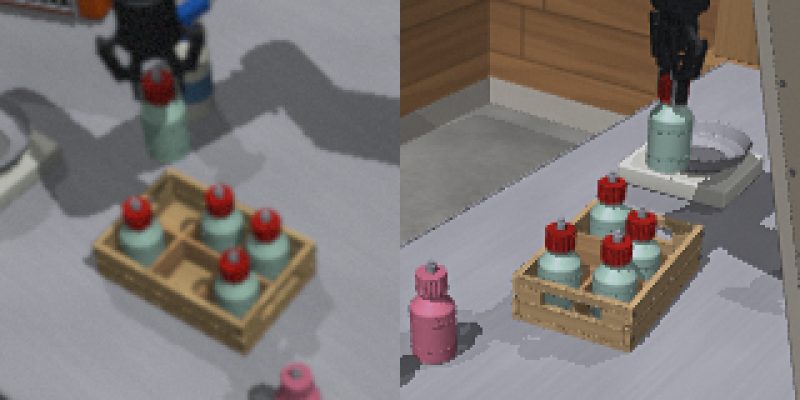

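The wrist overlay of the crate outline sits on the rim corners (194,222), (316,97) and (484,270), so the crate pose is good. Drinker A hangs straight over the empty end cell. I'm lowering it in.

>>> step_arm --increments '[[[1,-1,-45],0],[[1,-1,-85],0],[[1,-1,-110],0],[[1,-1,-130],0],[[1,-1,-145],0],[[1,-1,-155],0],[[1,-1,-162],0],[[1,-1,-164],0]]'

```text
time: 7.82
tcp_pos: [521.0, -284.2, 128.2]
eef_rot: [-1.436, 2.794, -0.0]
wrist_force: [0.4, -0.3, -1.8]
finger_gap: 38.7
```

>>> step_arm --increments '[[[0,0,-1],0],[[0,0,-2],0],[[0,0,-3],0],[[0,0,-3],0]]'

```text
time: 8.32
tcp_pos: [520.9, -284.2, 125.3]
eef_rot: [-1.436, 2.794, 0.0]
wrist_force: [-0.3, 1.0, -2.0]
finger_gap: 39.2
```

>>> step_arm --increments '[[[0,0,-1],0],[[0,0,-2],0],[[0,0,-2],0]]'

```text
time: 8.7
tcp_pos: [521.0, -284.4, 124.3]
eef_rot: [-1.436, 2.794, -0.001]
wrist_force: [-1.9, 2.2, 4.6]
finger_gap: 38.8
```

>>> step_arm --increments '[[[0,0,0],0],[[0,0,0],0],[[0,0,0],0],[[0,0,0],0]]' --gripper 0.7

```text
time: 9.2
tcp_pos: [520.9, -284.2, 123.2]
eef_rot: [1.436, -2.794, -0.0]
wrist_force: [-0.0, -0.3, -0.1]
finger_gap: 59.5
```

>>> step_arm --increments '[[[0,0,20],0],[[0,0,50],0],[[0,0,100],0],[[0,0,140],0],[[0,0,140],0]]'

```text
time: 9.82
tcp_pos: [522.3, -285.0, 267.4]
eef_rot: [-1.434, 2.79, -0.009]
wrist_force: [-0.2, -0.3, -0.8]
finger_gap: 59.7
```

Run:
```python
from w import *
M,K=wrist('3')
for n in('scene','side'):
    c=cams.capture(n); cv2.imwrite(f'pics/{n}3.png',c['color'][:,:,::-1])
overlay((548.5,-196.2,np.radians(99)),'ov3','3')
a=cv2.imread('pics/ov3_scene.png')[:600,:];b=cv2.imread('pics/ov3_side.png')[:600,:]
cv2.imwrite('pics/both3.png',cv2.resize(np.hstack([a,b]),None,fx=.59,fy=.59))
```

```text
t 9.825 [ 522.3 -285.   267.4] cam at [ 480. -342.  388.]
```

View pics/w3.png

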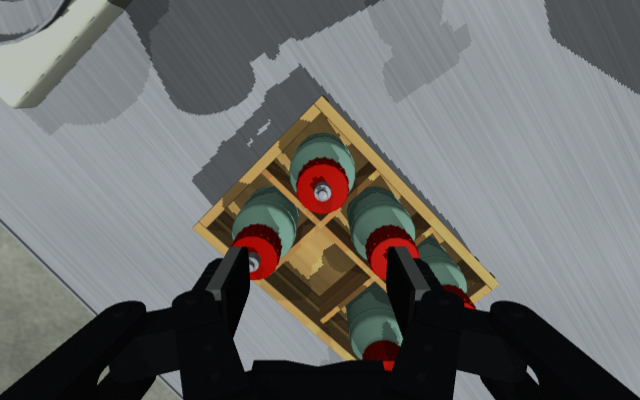

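View pics/both3.png

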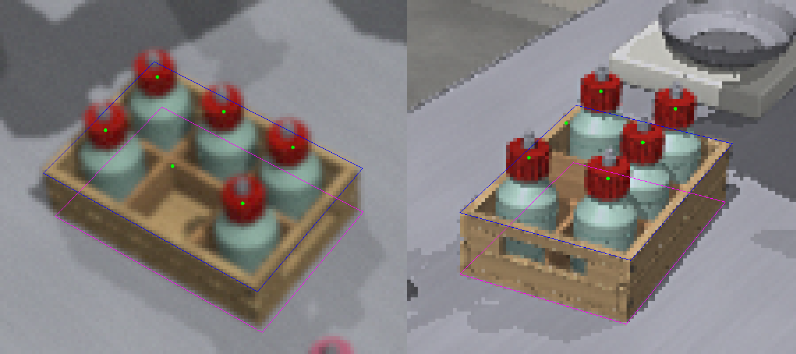

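Drinker A stands upright in the end cell, with its cap at (323,188) in the wrist view, and the crate has not moved. Next is drinker B.

>>> step_arm --increments '[[[16,55,0],0],[[32,110,0],0],[[48,165,0],0],[[64,220,0],0],[[80,275,0],0],[[96,330,0],0],[[112,385,0],0],[[125,430,0],0],[[137,472,0],0],[[137,472,0],0]]' --gripper 1

```text
time: 11.22
tcp_pos: [657.5, 190.8, 259.8]
eef_rot: [1.438, -2.788, -0.001]
wrist_force: [0.6, -0.9, 0.1]
finger_gap: 85.5
```

>>> step_arm --increments '[[[0,0,0],0]]'

```text
time: 11.35
tcp_pos: [657.6, 187.5, 262.0]
eef_rot: [1.435, -2.792, 0.0]
wrist_force: [0.3, -0.5, 1.5]
finger_gap: 85.5
```

Run:
```python
from w import *
M,K=wrist('4')
for c,s in reds(cv2.imread('pics/w4.png'),60): print(c,s,wplane(c,117,M,K).round(1))
```

```text
t 11.35 [657.6 187.5 262. ] cam at [617. 130. 383.]
[316.1 187.1] [ 290  164   53   49 1722] [657.7 185.8 117. ]
```

View pics/w4.png

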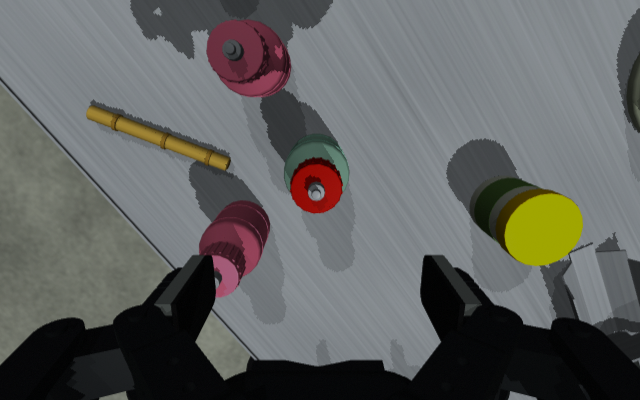

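The wrist view shows drinker B's cap at (316,187), which comes out at (658,186). The pink bottles are clear of both fingers.

>>> step_arm --increments '[[[0,-1,-50],0],[[0,-1,-100],0],[[0,-1,-130],0],[[0,-1,-148],0],[[0,-1,-148],0]]'

```text
time: 12.02
tcp_pos: [656.9, 185.1, 114.0]
eef_rot: [1.432, -2.792, -0.0]
wrist_force: [-1.3, -0.8, 0.6]
finger_gap: 85.7
```

>>> step_arm --increments '[[[0,0,0],0],[[0,0,0],0],[[0,0,0],0],[[0,0,0],0],[[0,0,0],0],[[0,0,0],0]]' --gripper 0

```text
time: 12.78
tcp_pos: [658.6, 186.9, 116.6]
eef_rot: [-1.435, 2.792, -0.001]
wrist_force: [0.3, 0.1, 5.5]
finger_gap: 38.8
```

>>> step_arm --increments '[[[0,0,30],0],[[0,0,80],0],[[0,0,130],0],[[0,0,180],0],[[0,0,180],0]]'

```text
time: 13.4
tcp_pos: [659.1, 187.1, 299.6]
eef_rot: [-1.432, 2.787, -0.001]
wrist_force: [0.4, 0.0, -3.2]
finger_gap: 39.0
```

>>> step_arm --increments '[[[-9,-50,0],0],[[-18,-100,0],0],[[-28,-155,0],0],[[-38,-210,0],0],[[-48,-265,0],0],[[-58,-320,0],0],[[-65,-355,0],0],[[-69,-376,0],0],[[-69,-376,0],0],[[-69,-376,0],0]]'

```text
time: 14.65
tcp_pos: [589.0, -188.2, 294.4]
eef_rot: [1.437, -2.793, -0.002]
wrist_force: [-0.4, 0.4, -3.7]
finger_gap: 38.9
```

Run:
```python
from w import *
M,K=wrist('5')
im=cv2.imread('pics/w5.png')
p=(548.5,-196.2,np.radians(99))
cv2.polylines(im,[np.int32(wproj(crateP(*p,TOP),M,K))],True,(255,0,0),1)
cv2.imwrite('pics/w5o.png',im)
c=cams.capture('side'); cv2.imwrite('pics/side5.png',cv2.resize(c['color'][40:240,240:440,::-1],None,fx=2.5,fy=2.5))
```

```text
t 14.65 [ 589.  -188.2  294.4] cam at [ 548. -246.  415.]
```

View pics/w5o.png

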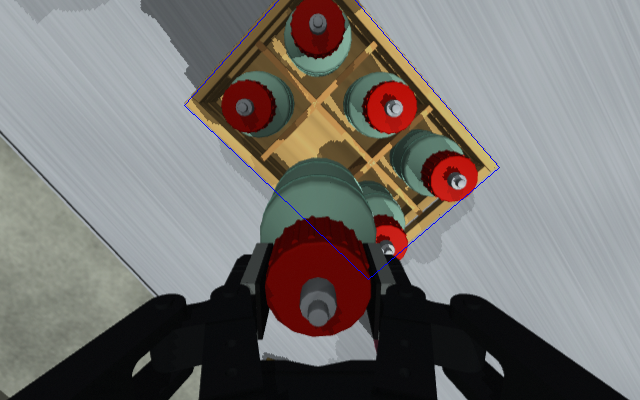

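View pics/side5.png

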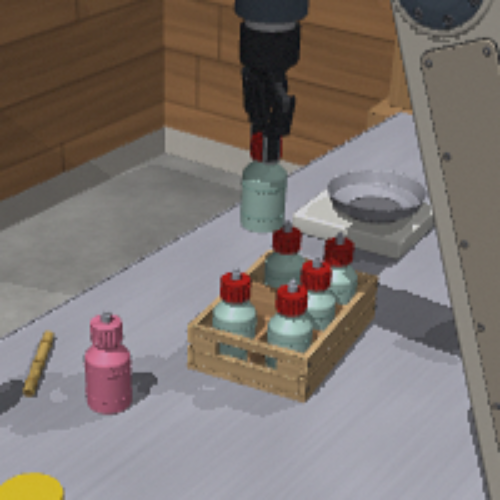

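The wrist overlay still follows the rim to within about 2 mm, and drinker B hangs straight over the empty middle cell. I'm lowering it in.

>>> step_arm --increments '[[[-1,0,-45],0],[[-1,0,-85],0],[[-1,0,-110],0],[[-1,0,-130],0],[[-1,0,-145],0],[[-1,0,-155],0],[[-1,0,-162],0],[[-1,0,-165],0]]'

```text
time: 15.75
tcp_pos: [588.0, -189.2, 130.3]
eef_rot: [-1.436, 2.794, -0.0]
wrist_force: [0.2, -0.2, -2.7]
finger_gap: 38.9
```

>>> step_arm --increments '[[[0,0,-1],0],[[0,0,-2],0],[[0,0,-3],0],[[0,0,-3],0]]'

```text
time: 16.25
tcp_pos: [587.9, -189.2, 127.3]
eef_rot: [-1.436, 2.794, -0.0]
wrist_force: [-0.2, -0.0, -3.6]
finger_gap: 39.2
```

>>> step_arm --increments '[[[0,0,-1],0],[[0,0,-2],0],[[0,0,-3],0],[[0,0,-3],0]]'

```text
time: 16.75
tcp_pos: [588.3, -189.0, 125.8]
eef_rot: [-1.436, 2.793, -0.002]
wrist_force: [-2.5, 2.5, 5.6]
finger_gap: 38.6
```

Contact with the floor (+5.6 N, after carrying about −3 N). I'm letting go and backing off.

>>> step_arm --increments '[[[0,0,0],0],[[0,0,0],0],[[0,0,0],0],[[0,0,0],0]]' --gripper 0.7

```text
time: 17.25
tcp_pos: [587.9, -189.3, 124.2]
eef_rot: [1.436, -2.794, 0.0]
wrist_force: [0.7, 0.2, 1.2]
finger_gap: 59.8
```

>>> step_arm --increments '[[[0,0,20],0],[[0,0,50],0],[[0,0,100],0],[[0,0,150],0],[[-20,40,160],0],[[-40,80,160],0],[[-40,80,160],0],[[-40,80,160],0]]'

```text
time: 18.25
tcp_pos: [548.0, -109.3, 284.4]
eef_rot: [-1.436, 2.794, -0.0]
wrist_force: [0.8, -0.8, -0.3]
finger_gap: 59.5
```

Run:
```python
from w import *
M,K=wrist('6')
for n in('scene','side'):
    c=cams.capture(n); cv2.imwrite(f'pics/{n}6.png',c['color'][:,:,::-1])
    for c_,s in reds(cv2.imread(f'pics/{n}6.png')): print(n,c_,s[4],onplane(c_,119,n)[:2].round())
overlay((548.5,-196.2,np.radians(99)),'ov6','6')
a=cv2.imread('pics/ov6_scene.png')[:600,:];b=cv2.imread('pics/ov6_side.png')[:600,:]
cv2.imwrite('pics/both6.png',cv2.resize(np.hstack([a,b]),None,fx=.59,fy=.59))
print(status.get_obs()['time'],status.get_obs()['wrist_force'])
a=cv2.imread('pics/scene6.png')
cv2.imwrite('pics/scene6z.png',cv2.resize(a[50:330,200:500],None,fx=2.1,fy=2.1,interpolation=3))
```

```text
t 18.25 [ 548.  -109.3  284.4] cam at [ 507. -167.  405.]
scene [249.  131.5] 44 [ 521. -283.]
scene [267.7 141.1] 61 [ 508. -203.]
scene [234.3 146.1] 62 [ 601. -271.]
scene [285.7 151. ] 67 [ 498. -126.]
scene [253.3 156.5] 79 [ 589. -189.]
scene [273.4 166.5] 81 [ 574. -109.]
side [348.7 140.5] 174 [ 594. -223.]
side [364.9 151.1] 284 [ 506. -192.]
side [333.6 154.9] 103 [ 574. -104.]
18.4 [-0.0934409   0.66380389  0.06958288]
```

View pics/both6.png

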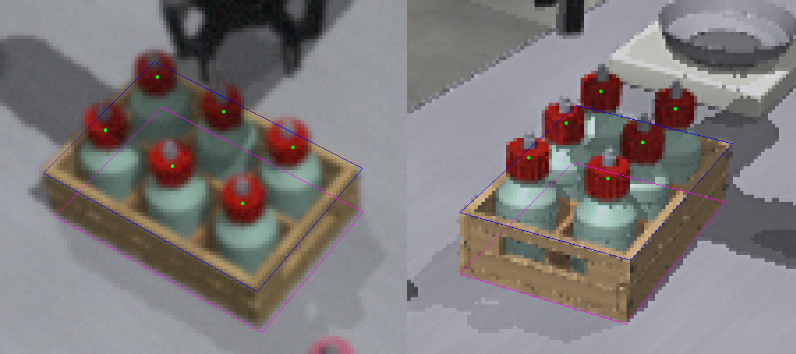

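View pics/scene6z.png

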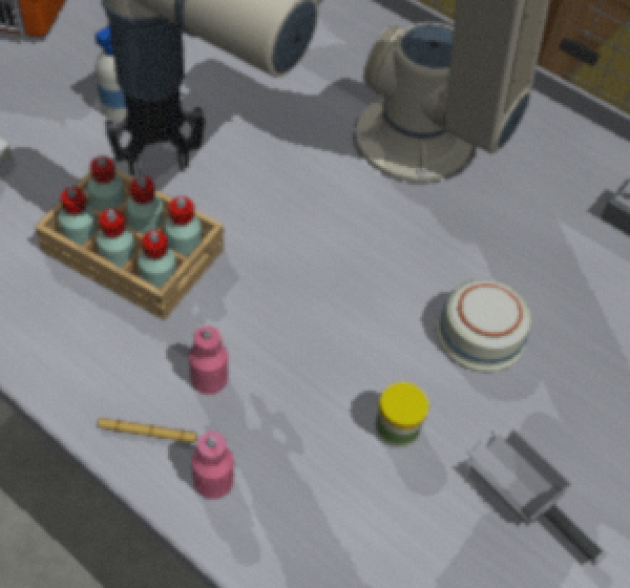

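All six caps sit at the cell centres, upright at the right height. The crate and the other things on the worktop haven't moved, and the gripper is clear. I'm handing the job in.

```bash
python3 -c "
from workcell import order
print(order.job_done())"
```

```text
the job is handed in; nothing more can be done
None
```

I lowered both red-capped drinkers into the two empty cells of the crate, let go of each once it touched the floor, and handed the job in at about 18.4 s of the 53 s allowed. No verdict was reported.

**What I did:** I picked each bottle up by its cap. The first went into the end cell of the row nearer the robot, at about (521, -284). The second went into the middle cell of the other row, at about (588, -189).

**Last checks:**
- **Bottles:** in the scene picture all six caps are within about 5 mm of their cell centres at the height of a bottle standing on the crate floor, and the four loaded earlier moved by less than a pixel or so.
- **Crate and surroundings:** the crate still matches the outline fitted at the start. The other things on the worktop look unmoved. The sprayer is half hidden behind the arm in the last picture.
- **Gripper:** it is clear of everything, with the wrist force near zero.

**Disagreements:**
- In the side picture some caps overlap and merge into joint blobs, so I could check those only by eye against the outline there.
- While I was lowering the second bottle, the crate outline in the wrist view was about 2 mm off at one corner, within the 8 mm of play the cells allow.

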